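# Set and lock the hopper gate of a bench feeder

## Robot

A 7-joint arm with a two-finger parallel gripper is mounted at the origin on the work surface. World frame = base frame: x ahead of the robot, y to its left, z up, the work surface at z = 0. Lengths are in m, angles in rad, forces in N, time in s.
With the tool pointing down it reaches from about 0.4 to 0.85 m from the base axis. Payload 10.4 kg.
Tool frame: the origin (TCP) lies between the finger pads; the fingertips stand 14 mm ahead of it and the grasp point (between the pads) lies 5 mm behind it; z points along the fingers, y is the line along which they close (so a half turn about z gives the same grasp; the last joint's range is limited). The gripper opens to 87 mm and grips with 3 to 60 N. Pads are 19 mm wide; open, the fingers measure 117 mm over their backs; the gripper's body (75 mm by 190 mm) begins 51 mm behind the grasp point.
Start: joints at [1.26, 0.332, -0.065, 1.46, 0.022, 1.35, -0.088], TCP at [0.177, -0.599, 0.237] pointing down, gripper open.
Joint ranges: [-2.6, 2.6], [-0.5, 2.12], [-1.47, 1.34], [0.16, 2.42], [-1.27, 4.41], [0.06, 2.06], [-2.6, 2.6]. Speed limits (rad/s): [2.22, 2.22, 2.79, 2.79, 3.14, 3.14, 3.14].

## Interface

Orientations are given as a unit quaternion [x, y, z, w].
In Python, from bench import * gives the robot as it stands.
- The arm moves only by the tool drive_tool, never from a script. Its argument "deltas" is a list of rows, each a list of 7 numbers: the turn, a rotation vector about the tool's x, y, z in degrees, then the shift along the tool's x, y, z in m, then the closure, from -1 (fully open) to 1 (shut). A call has 1 to 12 rows; each row is the pose to reach, as a shift and turn from the pose commanded when the call began, along the tool's axes at that moment; what a row does not reach only later rows make up. A row lasts 1/10 s, in which the tool goes at most 50 mm and 8.59 degrees, less where a joint would pass 70% of its speed; a pose out of reach is approached as far as the arm can. A call with a gripper value outside its range is refused whole. The fingers move at their own pace and stop on an object; "squeeze" is the grip in N (left out, the last holds). Time passes only in rows, so rows that repeat a pose let the fingers close. It gives the time, the measured TCP pose, the force and the opening at its end, in the units of the state.
- read_state(): the state, without advancing time (a new reading comes with each control period).
- camera(name): name is "scene" or "top"; returns (picture, depth): 480x640x3 uint8, red, green, blue; 480x640 float32, m along the optical axis (not along the pixel's ray), 0 where there is no reading.
- camera_params(name): a dict with "K" (3x3 intrinsics, pixels), "k1" (the pictures are not rectified: a ray, as slopes to the right and down, at radius r is drawn at 1 + k1 r^2 times it, then the intrinsics apply), "R" (3x3) and "t" (3): a world point X has camera coordinates R X + t. Camera axes: x right, y down, z forward; pixel columns grow to the right and rows downward; lengths in m; the calibration is good to about 2 mm. A picture is of the moment at which its call begins. camera_params takes no time and is no camera call.
- close_job(): hands the job in, once; it reports no verdict.
Trained networks look in the newest picture that a camera, given by its name, has taken for a name from the list of things; names that differ only in an ending like _2 or _b are one class to them, and where a whole thing is asked for, a point or a joint stands for the part that bears it (a point fixed in the world has none). Each returns a list of dicts, best first, with "score" (0 to 1); they miss things now and then, are a little off and sometimes report something else, mostly with a low value. They report only what shows in the picture. A call takes as long as a camera call.
- outline_of(label, camera): "pixels" (480x640 bool, what is visible of it) and "location" ([column, row] as shares, 0 to 1, of the picture: columns of its width, rows of its height, amid what is visible of it).
- tip_of(label, camera): "location" ([column, row] as shares, 0 to 1, of the picture: columns of its width, rows of its height: a listed point, or the origin of a listed thing).
The state is a dict: "time": time; "joint_positions": joint angles; "joint_vel": joint speeds; "joint_torque": joint torques, N m; "ee_pos": TCP position; "eef_rot": TCP orientation; "ft_force": force on the tool from outside, world axes, zero at the start; "torque": the same for the moment, N m; "width": finger opening in m.
Only numpy, scipy, OpenCV 4.12 (cv2) and the standard library are available. Lean on these libraries where they do the work, as an engineer would, in place of code of your own. Each camera call takes 0.05 s, during which the arm holds its last target. There are 200 camera calls.

## Task

Set the feeder's hopper gate, now shut and locked, to an opening of 40 mm: swing the locking pawl clear of the notched bar, draw the stiff gate out by its D-handle until it is 40 mm open (the second notch on from shut), then swing the pawl fully back so that its pin locks the gate in that notch. Let go, and leave the jar and the paint samples where they stand.

Things in the scene. Friction and masses are not known exactly. Their poses are not given: they have to be found in the camera images.
- feeder: Fixed bench feeder, steel hopper over gate and trough; pose varies. Origin on the bench under the outlet; -x is its front (gate pull direction), +x end a trough and fixed catch pan, z up. Hopper mouth x -176..60, y -66..66 mm, rim at z 322; front wall slopes from x -34, z 166 out to the front rim, just over the handle: no room for an upright gripper, lean it 23 to 45 deg. Base x -160..150, y +-85.
- gate (a joint): Opening of the slide gate, m: 0 shut, 0.064 end stop, grows as it slides horizontally along the feeder's -x. Stiff: about 10 N of sliding friction, stays where left. A notched bar on it has 15 mm wide notches for the pawl pin at openings 0, 0.020, 0.040 and 0.060; the pin (8 mm) fits in within 3 mm of these. Locked, it cannot move more than that.
- handle_mid (a point): Middle of the D-handle's cross bar, moving with the gate: black bar 16 mm thick, 104 mm long along the feeder's y, at height 144.5 mm; shut, it lies at x -178 mm in the feeder's frame, right below the hopper's front rim. It stands 50 mm in front of the gate plate's edge on two legs 90 mm apart (78 mm clear); a finger fits in that loop; free air below the bar. Axes as the feeder's.
- pawl (a joint): Angle of the locking pawl, rad: 0 home (pin fully in a notch), 0.6 end stop, pin clear of the notched bar above 0.2. Turns about the vertical pawl_pivot, counter-clockwise from above as it opens: the knob swings towards the feeder's front (-x). Stays where left; takes about 2 N at the knob.
- pawl_knob (a point): Point on the axis of the pawl's upright black knob, 17 mm below its flat top: a round post 16 mm thick, 201 mm high at this point, free from height 170 to 218 mm; 80 mm from the pivot. With the pawl home it lies at x -125, y +136 mm in the feeder's frame, 70 mm beside the hopper's mouth, with nothing above.
- pawl_pivot (a point): Vertical pivot of the pawl on the guide rail, at x -125, y +56 mm in the feeder's frame, height 166 mm. The flat L-shaped pawl has one arm 80 mm out along +y to the knob, the other 50 mm along +x under the hopper to the pin. Axes as the pawl's: those of the feeder when home.
- sample_jar: Loose round jar, 70 mm wide, 100 mm high, white cap; origin under its centre. Not to be moved.
- paint_shape_a: Loose blue pebble-shaped paint sample, 110 x 60 x 36 mm, long along its x; origin under its centre. Not to be moved.
- paint_shape_b: Loose black pebble-shaped paint sample, 110 x 60 x 36 mm, long along its x; origin under its centre. Not to be moved.

How it is judged:
On the way, in this order (a step that is already met when the one before it is completed fails the run):
1. the pawl is swung clear of the notched bar while the gate is still shut (value of joint pawl above 0.2 rad and value of joint gate below 0.008 m), for 0.2 s.
2. the gate is drawn out to about 40 mm with the pawl clear (value of joint gate between 0.032 and 0.048 m and value of joint pawl above 0.2 rad), for 0.2 s.
At the end, for the whole second after the job is handed in: The gate stands 40 mm open (within 5 mm), the pawl is swung fully back (within 0.06 rad) with its pin in that notch, and both are at rest (value of joint gate between 0.035 and 0.045 m and value of joint pawl below 0.06 rad and velocity of joint gate between -0.005 and 0.005 m/s and velocity of joint pawl between -0.05 and 0.05 rad/s); the robot touches nothing.
It fails at once if the sample jar is moved more than 25 mm (distance of sample_jar from where it was at the start of the episode above 0.025 m).
It fails at once if a paint sample is moved more than 25 mm (distance of any of paint_shape_a, paint_shape_b from where it was at the start of the episode above 0.025 m).
It also fails if it takes over 72 s, if anything falls off the work surface, if the arm or the gripper's body presses on something with over 40 N, if the wrist force passes 120 N, or if a joint passes its speed limit or range.

## Working session

There is one attempt and no reset: what is moved stays moved. The work goes in short steps, Python scripts to look and compute and a tool call to move; the robot and the scene stay as the last step left them, time stands still between calls to the robot, and variables do not carry over. Pictures are saved under pics/ and viewed, on a budget of 10 in all, crops included, one or two more only if the job needs it, and the job is handed in when it is done.

Besides the shell and the picture viewer there is one more tool, called after "Emit:" as a command line: name --pt "numbers of a row" for each row, then --argument value for the rest. drive_tool: Moves the arm, as the interface text tells. Its arguments: {"type":"object","properties":{"deltas":{"type":"array"},"squeeze":{"type":"number"}},"required":["deltas"]}

```bash
mkdir -p pics
cat > h.py <<'E'
from bench import *
import numpy as np, cv2
from scipy.spatial.transform import Rotation as Ro
def unproj(cam,px,d=None,z=None):
    p=camera_params(cam);K=np.array(p["K"]);k1=p["k1"];R=np.array(p["R"]);t=np.array(p["t"])
    px=np.atleast_2d(px).astype(float)
    q=np.c_[(px[:,0]-K[0,2])/K[0,0],(px[:,1]-K[1,2])/K[1,1]];s=q.copy()
    for _ in range(20): s=q/(1+k1*(s**2).sum(1,keepdims=True))
    r=np.c_[s,np.ones(len(s))]
    c=-R.T@t; w=r@R
    if d is None: d=(z-c[2])/w[:,2]
    return c+w*np.asarray(d).reshape(-1,1)
def proj(cam,X):
    p=camera_params(cam);K=np.array(p["K"]);k1=p["k1"]
    c=np.atleast_2d(X)@np.array(p["R"]).T+np.array(p["t"]);s=c[:,:2]/c[:,2:]
    s=s*(1+k1*(s**2).sum(1,keepdims=True))
    return s*[K[0,0],K[1,1]]+[K[0,2],K[1,2]]
def tip(l,cam): return [(round(o["score"],2),np.round(np.array(o["location"])*[640,480],1)) for o in tip_of(l,cam)[:3]]
E
python3 - <<'E'
from h import *
ims=[]
for c in("scene","top"):
    im,d=camera(c);cv2.imwrite(f"pics/{c}0.png",im[:,:,::-1])
    p=camera_params(c);print(c,np.round(-np.array(p["R"]).T@p["t"],3),np.round(p["R"],2).tolist())
    for l,z in(("feeder",0),("handle_mid",.1445),("pawl_knob",.201),("pawl_pivot",.166),("sample_jar",0),("paint_shape_a",0)):
        for s,x in tip(l,c): print(l,s,x,unproj(c,x,z=z)[0].round(3))
E
```

```text
scene [ 0.919 -0.303  0.885] [[0.76, 0.65, 0.01], [0.53, -0.61, -0.59], [-0.38, 0.45, -0.81]]
feeder 0.78 [264.2 366.4] [ 0.612 -0.108  0.   ]
pawl_knob 0.88 [347.9 251. ] [0.647 0.081 0.201]
pawl_pivot 0.7 [297.5 261.6] [0.581 0.027 0.166]
pawl_pivot 0.57 [413.8 247.6] [0.716 0.182 0.166]
sample_jar 0.82 [328.8 193.7] [0.431 0.291 0.   ]
paint_shape_a 0.7 [412.4 248.8] [ 0.669  0.289 -0.   ]
paint_shape_a 0.7 [388.1 194.8] [0.538 0.379 0.   ]
top [0.451 0.132 1.027] [[-0.0, -1.0, 0.02], [-0.99, -0.0, -0.14], [0.14, -0.02, -0.99]]
feeder 0.63 [426.7 231.3] [ 0.618 -0.101  0.   ]
handle_mid 0.57 [369.5 281.4] [0.503 0.039 0.144]
pawl_knob 0.73 [343.6 196.2] [0.646 0.087 0.201]
pawl_pivot 0.72 [373.9 235.4] [0.584 0.032 0.166]
sample_jar 0.85 [241.1 319.2] [0.433 0.29  0.   ]
paint_shape_a 0.93 [199.7 267.2] [0.541 0.38  0.   ]
paint_shape_a 0.89 [244.5 208.6] [0.666 0.288 0.   ]
```

View pics/scene0.png

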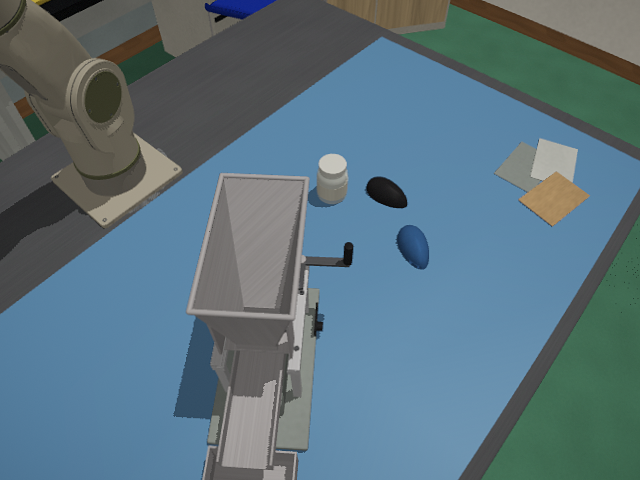

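View pics/top0.png

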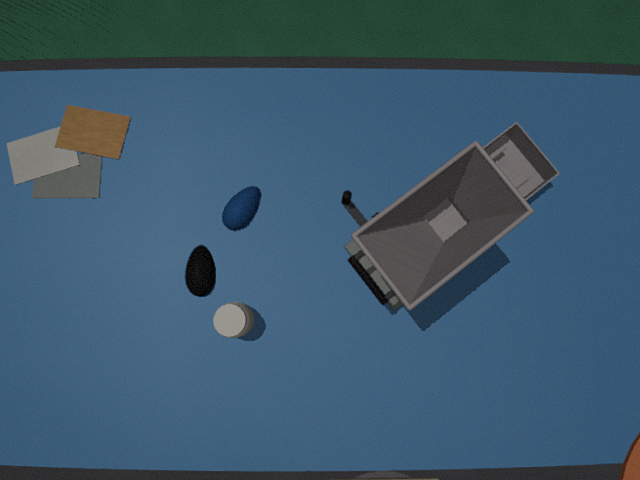

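The views agree. In the scene picture, the hopper sits around (250,250), the knob at (348,253) and the jar at (332,180). In the top picture, the knob is at (346,196), the handle runs about (350,258)-(385,302), and the hopper rim corners are at about (355,237), (476,147), (530,210) and (410,306). Next I refine the feeder pose from the rim.

Run:
```python
from h import *
from scipy.optimize import least_squares
im,d=camera("top")
v,u=np.where(d>0);P=unproj("top",np.c_[u,v],d[v,u])
m=(abs(P[:,2]-.322)<.012)&(P[:,0]>.35)&(P[:,0]<.9)&(abs(P[:,1])<.35)
Q=P[m];print(m.sum(),np.median(Q[:,2]))
r=cv2.minAreaRect(Q[:,:2].astype(np.float32)*1000);print(r,cv2.boxPoints(r).round())
print("knob tops",[P[(abs(P[:,2]-.218)<.008)&(np.hypot(P[:,0]-.6465,P[:,1]-.084)<.02)].mean(0)])
img=[("top",[-.125,.136,.201],[343.6,196.2]),("top",[-.125,.056,.166],[373.9,235.4]),("top",[0,0,0],[426.7,231.3]),
("scene",[-.125,.136,.201],[347.9,251.]),("scene",[-.125,.056,.166],[297.5,261.6]),("scene",[0,0,0],[264.2,366.4])]
cs={"top":[[355,237],[476,147],[530,210],[410,306]]}
rim=np.array([[-.176,.066,.322],[.06,.066,.322],[.06,-.066,.322],[-.176,-.066,.322]])
def W(p,X): c,s=np.cos(p[2]),np.sin(p[2]);X=np.asarray(X);return np.stack([p[0]+c*X[...,0]-s*X[...,1],p[1]+s*X[...,0]+c*X[...,1],X[...,2]],-1)
def f(p): return np.concatenate([(proj(c,W(p,X))[0]-x) for c,X,x in img]+[(proj("top",W(p,rim))-cs["top"]).ravel()])
s=least_squares(f,[.615,-.104,-.87],loss="soft_l1");p=s.x;print("pose",p,np.degrees(p[2]));print(f(p).round(1).reshape(-1,2).tolist())
print("rim center world",W(p,rim).mean(0),"knob",W(p,[-.125,.136,.201]),"handle",W(p,[-.178,0,.1445]),proj("top",W(p,[-.178,0,.1445])))
st=read_state();print({k:np.round(st[k],4).tolist() for k in("time","ee_pos","eef_rot","ft_force","width")});print(Ro.from_quat(st["eef_rot"]).as_matrix().round(3))
```

```text
3402 0.32054543116559636
((580.1345825195312, -53.48509216308594), (141.77157592773438, 243.98880004882812), 36.809356689453125) [[ 450.    2.]
 [ 596. -194.]
 [ 710. -109.]
 [ 564.   87.]]
knob tops [array([0.64460622, 0.0824976 , 0.21727155])]
pose [ 0.61441505 -0.10099812 -0.91638837] -52.505185983727515
[[3.7, 0.2], [-0.2, 0.4], [0.2, 1.8], [-0.3, -0.1], [2.8, -1.3], [3.7, -2.0], [-0.8, -1.8], [0.3, -5.0], [2.4, -0.1], [0.8, 1.6]]
rim center world [ 0.57911105 -0.05498043  0.322     ] knob [0.64623239 0.08095972 0.201     ] handle [0.5060683  0.04022858 0.1445    ] [[368.53213854 279.68826934]]
{'time': 0.75, 'ee_pos': [0.1774, -0.5993, 0.2366], 'eef_rot': [0.9897, 0.1434, 0.0, 0.0], 'ft_force': [0.0211, -0.054, -0.2825], 'width': 0.0871}
[[ 0.959  0.284  0.   ]
 [ 0.284 -0.959 -0.   ]
 [ 0.     0.    -1.   ]]
```

Emit:
drive_tool --pt "0 0 0 0 0 -0.05 -1" --pt "0 0 0 0 0 -0.1 -1" --pt "0 0 0 0 0 -0.15 -1" --pt "0 0 0 0 0 -0.2 -1" --pt "0 0 -7 0.04 -0.03 -0.2 -1" --pt "0 0 -14 0.08 -0.06 -0.2 -1" --pt "0 0 -20.5 0.12 -0.09 -0.2 -1" --pt "0 0 -20.5 0.16 -0.12 -0.2 -1" --pt "0 0 -20.5 0.2 -0.15 -0.2 -1" --pt "0 0 -20.5 0.24 -0.18 -0.2 -1" --pt "0 0 -20.5 0.28 -0.21 -0.2 -1" --pt "0 0 -20.5 0.32 -0.24 -0.2 -1"

```text
time: 1.95
ee_pos: [0.4169, -0.2764, 0.4369]
eef_rot: [0.948, 0.317, 0.0, 0.0]
ft_force: [1.3, -1.0, 0.0]
width: 0.0872
```

```bash
cat >> h.py <<'E'
def go(target,Rt=None):
    st=read_state();p=np.array(st["ee_pos"]);R=Ro.from_quat(st["eef_rot"])
    print("t",round(st["time"],2),"p",p.round(4),"F",np.round(st["ft_force"],1),"w",round(st["width"],4),"q",np.round(st["joint_positions"],2))
    print("shift",R.inv().apply(np.array(target)-p).round(4))
    if Rt is not None: print("turn",np.degrees((R.inv()*Ro.from_matrix(Rt)).as_rotvec()).round(2))
fx=np.array([np.cos(np.radians(-53)),np.sin(np.radians(-53)),0]);zz=np.array([0,0,1.]);fy=np.cross(zz,fx);O=np.array([.615,-.0998,0])
Rdown=np.stack([np.cross(fx,-zz),fx,-zz],1)
E
python3 -c "
from h import *
go([.646,.082,.43],Rdown)"
```

```text
t 1.95 p [ 0.4169 -0.2764  0.4369] F [ 1.3 -1.   0. ] w 0.0872 q [ 0.87  0.05 -0.39  1.38  0.02  1.71 -0.44]
shift [ 0.3986 -0.1486  0.0067]
turn [ 0.06  0.   -0.02]
```

Emit:
drive_tool --pt "0 0 0 0.04 -0.015 0 -1" --pt "0 0 0 0.08 -0.03 0 -1" --pt "0 0 0 0.12 -0.045 0 -1" --pt "0 0 0 0.16 -0.06 0 -1" --pt "0 0 0 0.2 -0.075 0 -1" --pt "0 0 0 0.24 -0.09 0 -1" --pt "0 0 0 0.28 -0.105 0 -1" --pt "0 0 0 0.32 -0.12 0 -1" --pt "0 0 0 0.36 -0.135 0 -1" --pt "0 0 0 0.3986 -0.1486 0 -1" --pt "0 0 0 0.3986 -0.1486 0.05 -1" --pt "0 0 0 0.3986 -0.1486 0.05 -1"

```text
time: 3.15
ee_pos: [0.6426, 0.0814, 0.3779]
eef_rot: [0.948, 0.319, -0.007, -0.001]
ft_force: [-0.3, 0.0, -1.0]
width: 0.0868
```

Run:
```python
from h import *
go([.646,.082,.204],Rdown)
im,d=camera("scene");cv2.imwrite("pics/s1.png",im[:,:,::-1]);print(tip("pawl_knob","scene"))
```

```text
t 3.15 p [0.6426 0.0814 0.3779] F [-0.3  0.  -1. ] w 0.0868 q [ 0.23  0.44 -0.67  1.09  0.27  1.7  -1.28]
shift [0.0053 0.0026 0.1738]
turn [-0.35  0.73  0.24]
[(0.6, array([346.4, 248.2]))]
```

View pics/s1.png

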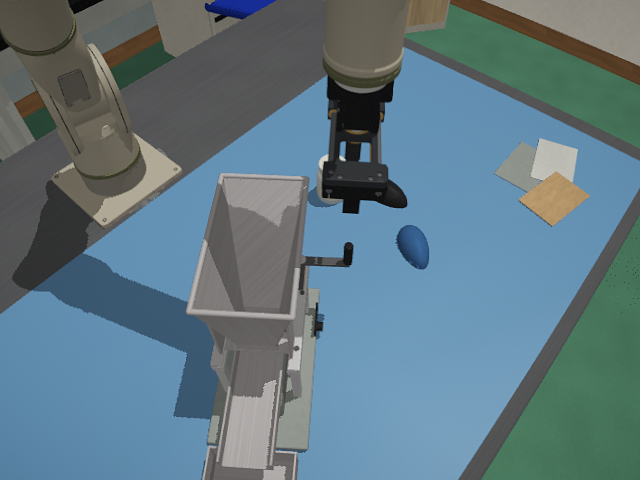

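The gripper hangs above the knob at (348,253), with the fingers straddling along the feeder's x. Descending.

Emit:
drive_tool --pt "0 0 0 0.005 0.002 0.04 -1" --pt "0 0 0 0.005 0.002 0.08 -1" --pt "0 0 0 0.005 0.002 0.12 -1" --pt "0 0 0 0.005 0.002 0.15 -1" --pt "0 0 0 0.005 0.002 0.174 -1" --pt "0 0 0 0.005 0.002 0.174 0.2" --pt "0 0 0 0.005 0.002 0.174 0.6" --pt "0 0 0 0.005 0.002 0.174 1" --pt "0 0 0 0.005 0.002 0.174 1" --pt "0 0 0 0.005 0.002 0.174 1" --squeeze 10

```text
time: 4.25
ee_pos: [0.6508, 0.0817, 0.2139]
eef_rot: [0.948, 0.317, 0.001, 0.0]
ft_force: [-0.1, -0.4, 0.8]
width: 0.0544
```

Run:
```python
from h import *
go([.646,.082,.204],Rdown)
piv=O-.125*fx+.056*fy
print("piv",piv, "knob est", piv+.08*fy)
k=np.array(read_state()["ee_pos"])
for a in (.1,.2,.3,.4,.45): 
    w=piv+Ro.from_rotvec([0,0,a]).apply(.08*fy)-(piv+.08*fy)
    print(a,Ro.from_quat(read_state()["eef_rot"]).inv().apply(w).round(4))
```

```text
t 4.25 p [0.6508 0.0817 0.2139] F [-0.1 -0.4  0.8] w 0.0544 q [ 0.27  0.49 -0.66  1.38  0.3   1.37 -1.31]
shift [-0.0037 -0.0032  0.0099]
turn [ 0.06 -0.09 -0.02]
piv [0.58449671 0.03373108 0.        ] knob est [0.64838755 0.08187628 0.        ]
0.1 [-0.0004 -0.008  -0.    ]
0.2 [-0.0016 -0.0159 -0.    ]
0.3 [-0.0036 -0.0236 -0.    ]
0.4 [-0.0063 -0.0312 -0.    ]
0.45 [-0.008  -0.0348 -0.    ]
```

Emit:
drive_tool --pt "0 0 0 -0.003 -0.001 0.01 1" --pt "0 0 0 -0.003 -0.001 0.012 1" --pt "0 0 0 -0.003 -0.001 0.012 1" --pt "0 0 0 -0.003 -0.001 0.012 1" --pt "0 0 0 -0.003 -0.001 0.012 1" --pt "0 0 0 -0.003 -0.001 0.012 1" --pt "0 0 0 -0.003 -0.001 0.012 1" --pt "0 0 0 -0.003 -0.001 0.012 1" --squeeze 10

```text
time: 5.05
ee_pos: [0.647, 0.0813, 0.2006]
eef_rot: [0.948, 0.318, -0.0, -0.0]
ft_force: [-4.2, 3.8, 0.8]
width: 0.0156
```

Emit:
drive_tool --pt "0 0 0 0 -0.004 0 1" --pt "0 0 0 0 -0.008 0 1" --pt "0 0 0 -0.001 -0.012 0 1" --pt "0 0 0 -0.0016 -0.016 0 1" --pt "0 0 0 -0.0026 -0.02 0 1" --pt "0 0 0 -0.0036 -0.0236 0 1" --pt "0 0 0 -0.005 -0.0275 0 1" --pt "0 0 0 -0.0063 -0.0312 0 1" --pt "0 0 0 -0.008 -0.035 0 1" --pt "0 0 0 -0.008 -0.035 0 1" --pt "0 0 0 -0.008 -0.035 0 1"

```text
time: 6.15
ee_pos: [0.6193, 0.1041, 0.2007]
eef_rot: [0.948, 0.317, -0.0, -0.0]
ft_force: [-0.5, -0.7, 4.3]
width: 0.0154
```

Emit:
drive_tool --pt "0 0 0 0 0 0 0.5" --pt "0 0 0 0 0 0 0" --pt "0 0 0 0 0 0 -0.5" --pt "0 0 0 0 0 0 -0.5" --pt "0 0 0 0 0 0 -0.5" --pt "0 0 0 0 0 0 -0.5"

```text
time: 6.75
ee_pos: [0.6198, 0.1037, 0.2005]
eef_rot: [0.948, 0.317, -0.0, 0.0]
ft_force: [0.6, -0.6, -0.5]
width: 0.0534
```

Emit:
drive_tool --pt "0 0 0 0 0 -0.03 -0.5" --pt "0 0 0 0 0 -0.07 -0.5" --pt "0 0 0 0 0 -0.12 -0.5" --pt "0 0 0 0 0 -0.16 -0.5" --pt "0 0 0 0 0 -0.2 -0.5" --pt "0 0 0 0 0 -0.2 -0.4" --pt "0 0 0 0 0 -0.2 -0.2"

```text
time: 7.45
ee_pos: [0.6201, 0.1041, 0.4013]
eef_rot: [0.948, 0.317, 0.001, 0.0]
ft_force: [0.5, 0.4, -1.2]
width: 0.0582
```

```bash
cat >> h.py <<'E'
a=np.radians(42);tz=np.sin(a)*fx-np.cos(a)*zz;ty=np.cos(a)*fx+np.sin(a)*zz
Rlean=np.stack([np.cross(ty,tz),ty,tz],1)
E
python3 - <<'E'
from h import *
go(np.array([.507,.041,.1445])-.14*tz,Rlean)
for c in("scene","top"):
  im,d=camera(c);cv2.imwrite(f"pics/{c}2.png",im[:,:,::-1])
  for l,z in(("pawl_knob",.201),("handle_mid",.1445)):
    for s,x in tip(l,c): print(c,l,s,x,unproj(c,x,z=z)[0].round(3))
v,u=np.where(d>0);P=unproj("top",np.c_[u,v],d[v,u])
h=np.array([.507,.041]);q=(P[:,:2]-h);m=(abs(q@fx[:2])<.03)&(abs(q@fy[:2])<.03)&(abs(P[:,2]-.1525)<.01)
print("handle top pts",m.sum(),P[m].mean(0),np.percentile(q[m]@fx[:2],[2,50,98]))
E
```

```text
t 7.45 p [0.6201 0.1041 0.4013] F [ 0.5  0.4 -1.2] w 0.0582 q [ 0.22  0.39 -0.69  1.11  0.25  1.72 -1.31]
shift [-0.1285 -0.1115  0.1525]
turn [-4.196e+01 -9.000e-02 -3.000e-02]
scene pawl_knob 0.85 [342.9 233.5] [0.618 0.104 0.201]
top pawl_knob 0.52 [331.5 212.2] [0.618 0.108 0.201]
top handle_mid 0.78 [367.5 280.7] [0.504 0.042 0.144]
handle top pts 293 [0.50617887 0.04154387 0.15050884] [-0.00785538 -0.00122413  0.00725694]
```

View pics/top2.png

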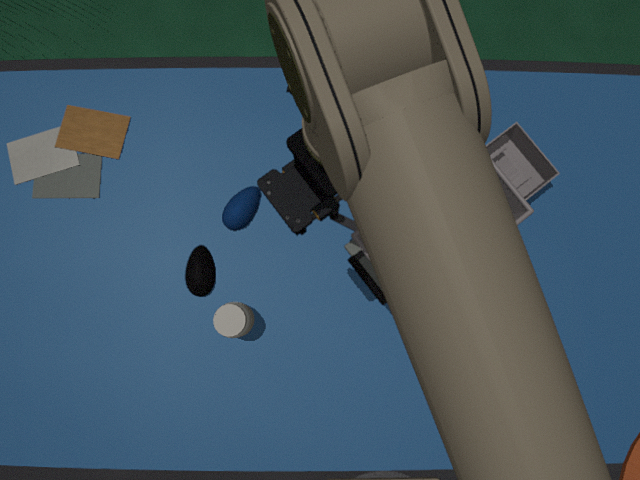

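The picture shows the pawl swung out, with the knob around (332,212), and the handle at (367,280). The forearm is over the hopper, well above the rim. Next I lean the tool and come round to the front.

Emit:
drive_tool --pt "-5 0 0 -0.02 -0.025 0 -0.2" --pt "-10 0 0 -0.04 -0.05 0 -0.2" --pt "-15 0 0 -0.06 -0.075 0 -0.2" --pt "-20 0 0 -0.08 -0.1 0 -0.2" --pt "-25 0 0 -0.1 -0.111 0 -0.2" --pt "-30 0 0 -0.12 -0.111 0 -0.2" --pt "-36 0 0 -0.1285 -0.111 0.01 -0.2" --pt "-42 0 0 -0.1285 -0.111 0.03 -0.2" --pt "-42 0 0 -0.1285 -0.111 0.06 -0.2" --pt "-42 0 0 -0.1285 -0.111 0.09 -0.2" --pt "-42 0 0 -0.1285 -0.111 0.09 -0.2"

```text
time: 8.85
ee_pos: [0.4491, 0.114, 0.3071]
eef_rot: [0.885, 0.297, 0.111, 0.34]
ft_force: [-0.4, -0.2, 0.2]
width: 0.0521
```

Run:
```python
from h import *
go(np.array([.506,.0415,.1445])-.10*tz,Rlean)
im,d=camera("scene");cv2.imwrite("pics/s3.png",im[:,:,::-1])
```

```text
t 8.85 p [0.4491 0.114  0.3071] F [-0.4 -0.2  0.2] w 0.0521 q [ 0.11 -0.07 -0.92  1.92  0.67  1.44 -1.88]
shift [ 0.0023 -0.0402  0.0825]
turn [-0.06  0.24  0.23]
```

View pics/s3.png

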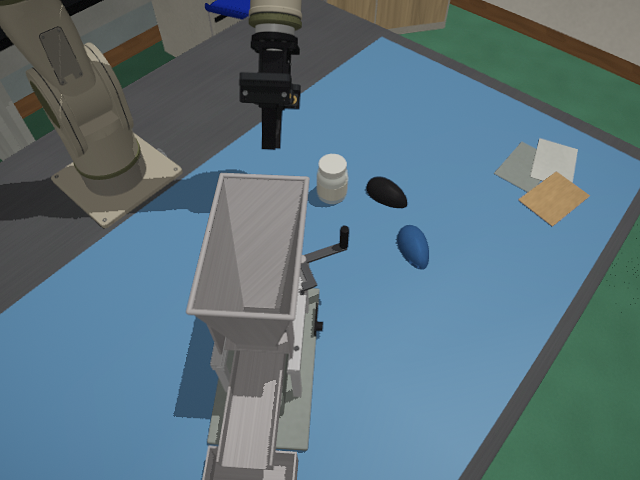

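The leaned gripper is clear of the rim, at (272,110), and the pawl is open, with its knob at (344,237). Advancing onto the bar.

Emit:
drive_tool --pt "0 0 0 0.002 -0.02 0.02 0" --pt "0 0 0 0.002 -0.04 0.045 0" --pt "0 0 0 0.002 -0.04 0.08 0" --pt "0 0 0 0.002 -0.04 0.1 0" --pt "0 0 0 0.002 -0.04 0.12 0" --pt "0 0 0 0.002 -0.04 0.135 0" --pt "0 0 0 0.002 -0.04 0.15 0" --pt "0 0 0 0.002 -0.04 0.16 0"

```text
time: 9.7
ee_pos: [0.4993, 0.0539, 0.1648]
eef_rot: [0.885, 0.296, 0.114, 0.34]
ft_force: [-0.0, -0.2, -0.6]
width: 0.0434
```

Run:
```python
from h import *
go(np.array([.506,.0415,.1445])+.005*tz,Rlean)
for c in("top","scene"):
  im,d=camera(c);print(tip("handle_mid",c))
  cv2.imwrite(f"pics/{c}4.png",im[:,:,::-1])
im=cv2.imread("pics/top4.png")[180:340,270:470];cv2.imwrite("pics/t4.png",cv2.resize(im,(800,600)))
```

```text
t 9.7 p [0.4993 0.0539 0.1648] F [-0.  -0.2 -0.6] w 0.0434 q [ 0.15  0.16 -0.86  2.09  0.93  1.21 -2.1 ]
shift [-0.0021 -0.0033  0.0294]
turn [ 0.02  0.02 -0.06]
[]
[(0.23, array([327.5, 191.4]))]
```

View pics/t4.png

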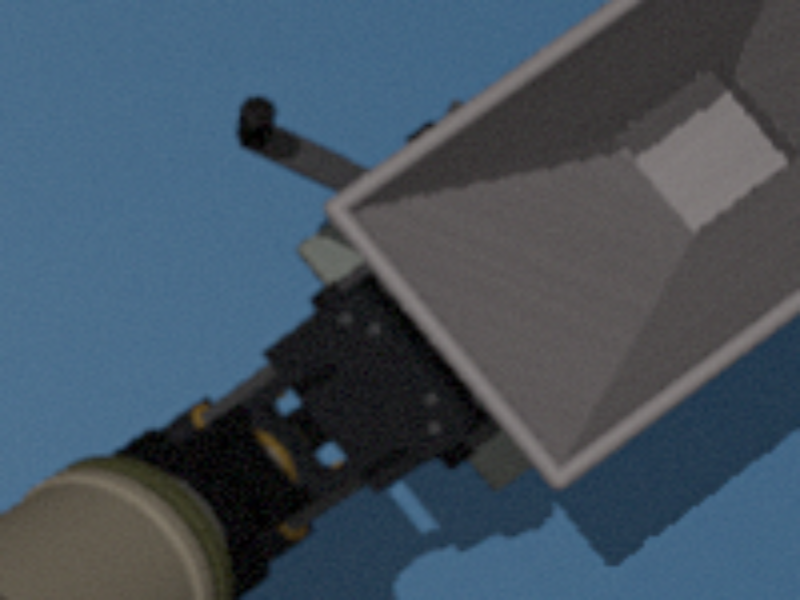

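The gripper is centred on the handle, just under the rim, with no contact force. Finishing the advance and closing.

Emit:
drive_tool --pt "0 0 0 -0.002 -0.003 0.01 0" --pt "0 0 0 -0.002 -0.003 0.02 0" --pt "0 0 0 -0.002 -0.003 0.029 0" --pt "0 0 0 -0.002 -0.003 0.029 0.4" --pt "0 0 0 -0.002 -0.003 0.029 0.7" --pt "0 0 0 -0.002 -0.003 0.029 1" --pt "0 0 0 -0.002 -0.003 0.029 1" --pt "0 0 0 -0.002 -0.003 0.029 1" --pt "0 0 0 -0.002 -0.003 0.029 1" --pt "0 0 0 -0.002 -0.003 0.029 1" --squeeze 35

```text
time: 10.9
ee_pos: [0.5076, 0.0396, 0.1418]
eef_rot: [0.885, 0.296, 0.114, 0.34]
ft_force: [-0.6, 0.4, 4.4]
width: 0.0145
```

Run:
```python
from h import *
p=np.array(read_state()["ee_pos"]);go(p-.04*fx,Rlean);print((p-O)@fx,(p-O)@fy)
```

```text
t 10.9 p [0.5076 0.0396 0.1418] F [-0.6  0.4  4.4] w 0.0145 q [ 0.15  0.2  -0.84  2.11  0.99  1.18 -2.14]
shift [-0.     -0.0297 -0.0268]
turn [ 0.05 -0.02 -0.03]
-0.17601306708105496 -0.0018919403953609887
```

Emit:
drive_tool --pt "0 0 0 0 -0.003 -0.0027 1" --pt "0 0 0 0 -0.006 -0.0054 1" --pt "0 0 0 0 -0.009 -0.0081 1" --pt "0 0 0 0 -0.0126 -0.0114 1" --pt "0 0 0 0 -0.0162 -0.0146 1" --pt "0 0 0 0 -0.0198 -0.0179 1" --pt "0 0 0 0 -0.0234 -0.0211 1" --pt "0 0 0 0 -0.027 -0.0244 1" --pt "0 0 0 0 -0.0297 -0.0268 1" --pt "0 0 0 0 -0.0297 -0.0268 1" --pt "0 0 0 0 -0.0297 -0.0268 1" --pt "0 0 0 0 -0.0297 -0.0268 1"

```text
time: 12.1
ee_pos: [0.4838, 0.0708, 0.1418]
eef_rot: [0.885, 0.296, 0.114, 0.341]
ft_force: [4.9, -3.5, 2.1]
width: 0.0149
```

Run:
```python
from h import *
p=np.array(read_state()["ee_pos"]);go(p-.04*fx,Rlean);print((p-O)@fx,(p-O)@fy)
```

```text
t 12.1 p [0.4838 0.0708 0.1418] F [ 4.9 -3.5  2.1] w 0.0149 q [ 0.1   0.2  -0.87  2.11  0.96  1.23 -2.2 ]
shift [-0.     -0.0297 -0.0268]
turn [ 0.09  0.02 -0.06]
-0.21517523850745468 -0.0020874907708088785
```

Emit:
drive_tool --pt "0 0 0 0 0 0 0.5" --pt "0 0 0 0 0 0 0.1" --pt "0 0 0 0 0 0 0" --pt "0 0 0 0 0 0 0" --pt "0 0 0 0 0 0 0" --pt "0 0 0 0 0 -0.03 0" --pt "0 0 0 0 0 -0.06 0" --pt "0 0 0 0 0 -0.1 0" --pt "0 0 0 0 0 -0.14 0" --pt "0 0 0 0 0 -0.18 0" --pt "0 0 0 0 0 -0.22 0"

```text
time: 13.2
ee_pos: [0.3936, 0.1899, 0.3062]
eef_rot: [0.885, 0.296, 0.114, 0.34]
ft_force: [0.1, 0.8, 0.4]
width: 0.0435
```

Emit:
drive_tool --pt "0 0 0 0.02 0.03 -0.03 0" --pt "0 0 0 0.05 0.05 -0.06 -0.2" --pt "0 0 0 0.09 0.06 -0.08 -0.5" --pt "0 0 0 0.13 0.06 -0.08 -0.5" --pt "0 0 0 0.17 0.06 -0.08 -0.5" --pt "0 0 0 0.2 0.06 -0.08 -0.5"

```text
time: 13.8
ee_pos: [0.5508, 0.3174, 0.4029]
eef_rot: [0.885, 0.296, 0.113, 0.34]
ft_force: [-0.5, 0.9, 0.1]
width: 0.0648
```

Run:
```python
from h import *
go(np.array([.618,.105,.40]),Rdown)
im,d=camera("top");cv2.imwrite("pics/top5.png",im[:,:,::-1])
for l,z in(("pawl_knob",.201),("handle_mid",.1445)):
    for s,x in tip(l,"top"): print(l,s,x,unproj("top",x,z=z)[0].round(3))
v,u=np.where(d>0);P=unproj("top",np.c_[u,v],d[v,u])
h=np.array([.506,.0415])-.04*fx[:2];q=(P[:,:2]-h)
for lo,hi in((-.035,-.012),(-.012,.012),(.012,.035)):
  y=q@fy[:2];m=(abs(q@fx[:2])<.03)&(y>lo)&(y<hi)&(abs(P[:,2]-.1525)<.01)
  print("handle",m.sum(),P[m].mean(0),np.percentile(q[m]@fx[:2],[2,50,98]))
```

```text
t 13.8 p [0.5508 0.3174 0.4029] F [-0.5  0.9  0.1] w 0.0648 q [-0.32  0.52 -0.96  1.22  1.08  1.96 -1.98]
shift [-0.074   0.1542  0.1428]
turn [ 4.199e+01  1.300e-01 -3.000e-02]
pawl_knob 0.87 [331.8 210.7] [0.621 0.108 0.201]
handle_mid 0.65 [353.6 292.2] [0.484 0.067 0.144]
handle_mid 0.39 [202.2 270.4] [0.522 0.34  0.144]
handle 115 [0.46396212 0.05831766 0.15071232] [-0.00590378  0.00112109  0.00918526]
handle 122 [0.48263247 0.07252992 0.15069374] [-0.00607524  0.00099557  0.00903052]
handle 114 [0.50146295 0.08681513 0.15067865] [-0.00606396  0.00107359  0.00907934]
```

View pics/top5.png

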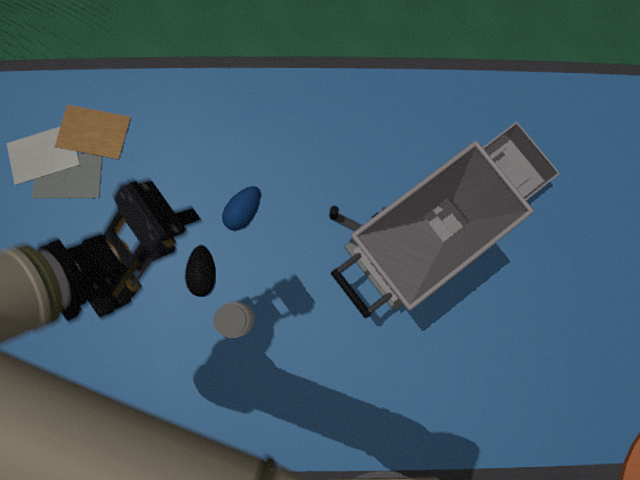

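The gate handle is now drawn out to (352,292), and the pawl is still open with its knob at (334,212). From the bar edge I measure an opening of about 38 mm, inside the ±3 mm the pin needs. Next I go back over the knob.

Emit:
drive_tool --pt "6 0 0 -0.01 0.02 0.02 -0.3" --pt "12 0 0 -0.02 0.04 0.037 -0.3" --pt "18 0 0 -0.03 0.06 0.055 -0.3" --pt "24 0 0 -0.04 0.08 0.074 -0.3" --pt "30 0 0 -0.05 0.1 0.093 -0.3" --pt "36 0 0 -0.06 0.12 0.111 -0.3" --pt "42 0 0 -0.067 0.14 0.13 -0.3" --pt "42 0 0 -0.074 0.154 0.143 -0.3" --pt "42 0 0 -0.074 0.154 0.143 -0.3" --pt "42 0 0 -0.074 0.154 0.143 -0.3"

```text
time: 14.95
ee_pos: [0.6155, 0.1046, 0.4016]
eef_rot: [0.948, 0.317, 0.0, 0.0]
ft_force: [-0.9, -0.3, -0.2]
width: 0.0567
```

Run:
```python
from h import *
go([.6195,.1045,.202],Rdown)
```

```text
t 14.95 p [0.6155 0.1046 0.4016] F [-0.9 -0.3 -0.2] w 0.0567 q [ 0.45  0.5  -1.11  1.11  0.45  1.77 -1.44]
shift [0.0031 0.0024 0.1996]
turn [ 0.03 -0.   -0.  ]
```

Emit:
drive_tool --pt "0 0 0 0.003 0.0024 0.04 -0.3" --pt "0 0 0 0.003 0.0024 0.08 -0.3" --pt "0 0 0 0.003 0.0024 0.12 -0.3" --pt "0 0 0 0.003 0.0024 0.15 -0.3" --pt "0 0 0 0.003 0.0024 0.175 -0.3" --pt "0 0 0 0.003 0.0024 0.2 -0.3" --pt "0 0 0 0.003 0.0024 0.2 0.3" --pt "0 0 0 0.003 0.0024 0.2 1" --pt "0 0 0 0.003 0.0024 0.2 1" --pt "0 0 0 0.003 0.0024 0.2 1" --pt "0 0 0 0.003 0.0024 0.2 1" --pt "0 0 0 0.003 0.0024 0.2 1" --squeeze 10

```text
time: 16.15
ee_pos: [0.6203, 0.1042, 0.2017]
eef_rot: [0.948, 0.317, 0.0, 0.0]
ft_force: [-1.7, 2.6, 0.5]
width: 0.0164
```

Run:
```python
from h import *
go([.6475,.0815,.201],Rdown)
```

```text
t 16.15 p [0.6203 0.1042 0.2017] F [-1.7  2.6  0.5] w 0.0164 q [ 0.51  0.58 -1.07  1.46  0.51  1.4  -1.5 ]
shift [0.0081 0.0345 0.0007]
turn [ 0.02 -0.03 -0.02]
```

Emit:
drive_tool --pt "0 0 0 0.0015 0.0037 0 1" --pt "0 0 0 0.003 0.0075 0 1" --pt "0 0 0 0.0044 0.0114 0 1" --pt "0 0 0 0.0054 0.015 0 1" --pt "0 0 0 0.0064 0.019 0 1" --pt "0 0 0 0.007 0.023 0 1" --pt "0 0 0 0.0076 0.027 0 1" --pt "0 0 0 0.008 0.031 0 1" --pt "0 0 0 0.008 0.0345 0 1" --pt "0 0 0 0.008 0.037 0 1" --pt "0 0 0 0.008 0.037 0 1"

```text
time: 17.25
ee_pos: [0.6477, 0.0815, 0.2013]
eef_rot: [0.948, 0.318, -0.001, -0.002]
ft_force: [-6.1, 8.8, 4.5]
width: 0.0153
```

Run:
```python
from h import *
go([.6475,.0815,.201],Rdown)
```

```text
t 17.25 p [0.6477 0.0815 0.2013] F [-6.1  8.8  4.5] w 0.0153 q [ 0.5   0.63 -1.05  1.39  0.54  1.43 -1.45]
shift [-0.0002 -0.0001  0.0003]
turn [-0.19  0.02  0.14]
```

It reached home and is pressing on the stop with about 11 N. Releasing and checking.

Emit:
drive_tool --pt "0 0 0 0 -0.001 0 0.6" --pt "0 0 0 0 -0.001 0 0.1" --pt "0 0 0 0 -0.001 0 -0.4" --pt "0 0 0 0 -0.001 0 -0.4" --pt "0 0 0 0 -0.001 0 -0.4" --pt "0 0 0 0 -0.001 -0.03 -0.4" --pt "0 0 0 0 -0.001 -0.07 -0.4" --pt "0 0 0 0 -0.001 -0.12 -0.4" --pt "0 0 0 0 -0.001 -0.17 -0.4" --pt "0 0 0 0 -0.001 -0.21 -0.4" --pt "0 0 0 0 -0.001 -0.25 -0.4"

```text
time: 18.35
ee_pos: [0.648, 0.0795, 0.4533]
eef_rot: [0.949, 0.317, 0.0, 0.0]
ft_force: [0.2, -0.8, 0.3]
width: 0.0609
```

Emit:
drive_tool --pt "0 0 0 0.04 0 -0.02 -0.4" --pt "0 0 0 0.08 0 -0.02 -0.4" --pt "0 0 0 0.12 0 -0.02 -0.4" --pt "0 0 0 0.15 0 -0.02 -0.4" --pt "0 0 0 0.15 0 -0.02 -0.4" --pt "0 0 0 0.15 0 -0.02 -0.4"

```text
time: 18.95
ee_pos: [0.7464, 0.1266, 0.4421]
eef_rot: [0.955, 0.296, -0.014, -0.021]
ft_force: [0.7, -2.2, -0.8]
width: 0.0611
```

Run:
```python
from h import *
go([.6475,.0815,.201])
for c in("scene","top"):
  im,d=camera(c);cv2.imwrite(f"pics/{c}6.png",im[:,:,::-1])
  for l,z in(("pawl_knob",.201),("handle_mid",.1445),("sample_jar",0),("paint_shape_a",0)):
    for s,x in tip(l,c): print(c,l,s,x,unproj(c,x,z=z)[0].round(3))
v,u=np.where(d>0);P=unproj("top",np.c_[u,v],d[v,u])
h=np.array([.506,.0415])-.04*fx[:2];q=(P[:,:2]-h);m=(abs(q@fx[:2])<.03)&(abs(q@fy[:2])<.03)&(abs(P[:,2]-.1525)<.01)
print("handle",m.sum(),P[m].mean(0) if m.any() else 0,np.percentile(q[m]@fx[:2],[2,50,98]) if m.any() else 0)
m=(abs(P[:,2]-.218)<.008)&(np.hypot(P[:,0]-.6465,P[:,1]-.084)<.03);print("knob top",m.sum(),P[m].mean(0))
a=cv2.imread("pics/scene6.png");cv2.imwrite("pics/s6.png",a[120:420,160:560].repeat(2,0).repeat(2,1))
```

```text
t 18.95 p [0.7464 0.1266 0.4421] F [ 0.7 -2.2 -0.8] w 0.0611 q [-0.19  0.81 -0.09  0.31  0.03  2.05 -1.21]
shift [-0.1037 -0.0069  0.2432]
scene pawl_knob 0.83 [348.5 251.7] [0.648 0.081 0.201]
scene pawl_knob 0.35 [297.9 263.2] [0.6   0.009 0.201]
scene sample_jar 0.82 [329.  192.1] [0.428 0.295 0.   ]
scene paint_shape_a 0.85 [386.8 197.1] [0.54  0.371 0.   ]
scene paint_shape_a 0.77 [411.3 247.3] [0.665 0.291 0.   ]
top pawl_knob 0.35 [347.4 197.4] [0.644 0.081 0.201]
top handle_mid 0.73 [350.8 296.4] [0.476 0.072 0.144]
top sample_jar 0.88 [238.5 323.5] [0.424 0.295 0.   ]
top paint_shape_a 0.62 [197.5 270.7] [0.533 0.384 0.   ]
handle 273 [0.48415952 0.07419623 0.15096844] [-0.00598494  0.00045108  0.00887735]
knob top 2 [0.64520988 0.08897552 0.21150724]
```

View pics/s6.png

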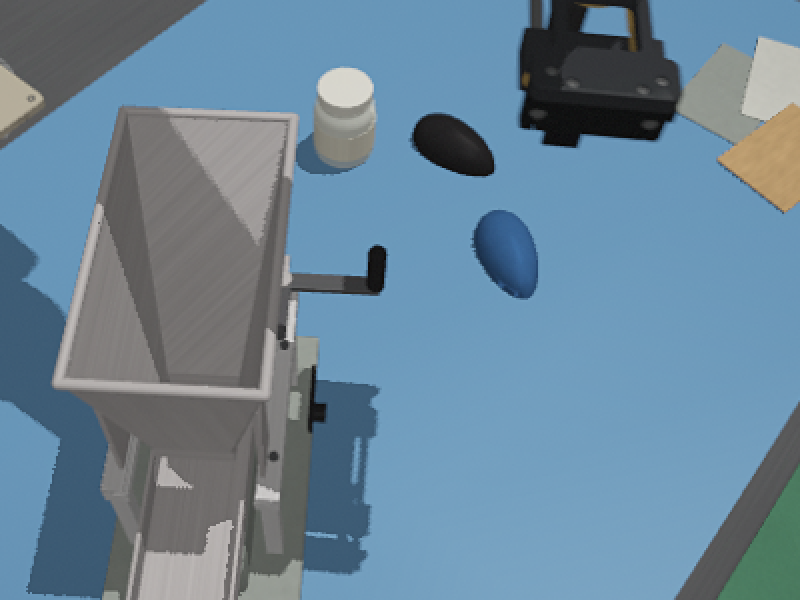

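The picture shows the pawl arm straight out again, with its knob at crop (377,268), i.e. full-frame (348,254) as at the start. The jar and samples are in place and the gripper is clear. Joint 6 is close to its range limit, so I back off before handing in.

Emit:
drive_tool --pt "0 0 0 -0.03 0 0 -0.4" --pt "0 0 0 -0.07 0 0 -0.4" --pt "0 0 0 -0.1 0 0 -0.4" --pt "0 0 0 -0.1 0 0 -0.4" --pt "0 0 0 -0.1 0 0 -0.4" --pt "0 0 0 -0.1 0 0 -0.4"

```text
time: 20.05
ee_pos: [0.664, 0.0709, 0.444]
eef_rot: [0.955, 0.296, -0.013, -0.022]
ft_force: [-0.2, 0.4, 0.1]
width: 0.0609
```

Run:
```python
from h import *
go([.6475,.0815,.201]);print(np.abs(read_state()["joint_vel"]).max());im,d=camera("scene");print(tip("pawl_knob","scene"))
print(close_job())
```

```text
t 20.05 p [0.664  0.0709 0.444 ] F [-0.2  0.4  0.1] w 0.0609 q [-0.09  0.48 -0.13  0.84  0.02  1.86 -1.16]
shift [-0.0046 -0.0061  0.2437]
0.021756182229918517
[(0.72, array([348.4, 249.8]))]
the job is handed in; nothing more can be done
None
```

I swung the pawl clear by about 0.45 rad, pulled the gate out by its D-handle, and swung the pawl back until it pressed on its stop with about 11 N. Then I let go, moved clear and handed the job in at about 20 s; it gave no verdict.

**Gate:** The top camera's depth image puts it about 38 mm open. The tool itself travelled 39 mm, so the two differ by about 1 mm. Both are within the 35–45 mm allowed and inside the ±3 mm the pin needs.

**Pawl:** The knob is back where it started, at (0.648, 0.081) compared with (0.647, 0.081). In the last picture its arm points straight out again. The pin is hidden under the hopper, so I infer it is in the notch from the knob's position and the pawl reaching its stop.

**Jar and samples:** The detections changed by up to about 10 mm between pictures, which looks like detector noise. The gripper was not near them near bench height, and they look unmoved in the pictures.

**Last checks:** The gripper is well above everything and the force reading is about zero. Joint 6 came very close to its range limit (2.05 of 2.06 rad) while I was moving clear, so I backed the arm off before handing in.

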